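Gauge the prop screw's thread with a comb and check that it sits flat

ROBOT

A 7-joint arm with a two-finger parallel gripper is mounted at the origin on the work surface. World frame = base frame: x ahead of the robot, y to its left, z up, the work surface at z = 0. Lengths are in mm, angles in rad, forces in N, time in s.
With the tool pointing down it reaches from about 400 to 875 mm from the base axis. Payload 19.3 kg.
Tool frame: the origin (TCP) lies midway between the tips of the shut fingers; the grasp point (between the pads) lies 19 mm behind it (manip.grasp_offset is the z of the grasp point in the tool frame, in mm); z points along the fingers, y is the line along which they close (so a half turn about z gives the same grasp; the last joint's range is limited). The gripper opens to 85 mm and grips with 20 to 120 N. Pads are 22 mm wide; open, the fingers measure 114 mm over their backs; the gripper's body (76 mm by 85 mm) begins 54 mm behind the grasp point. The pads swing forward as they close: fully open they stand 13 mm farther back than shut.
Start: joints at [-1.404, 0.521, -0.036, 1.599, 0.021, 1.021, -0.113], TCP at [146.64, 607.545, 231.291] pointing down, gripper open.
Joint ranges: [-2.91, 2.91], [-0.3, 2.13], [-1.5, 1.42], [0.17, 2.43], [-1.26, 4.41], [0.16, 1.93], [-2.52, 2.52]. Speed limits (rad/s): [1.89, 1.89, 2.39, 2.39, 3.01, 3.01, 3.01].

INTERFACE

Orientations are given as [roll, pitch, yaw] about the fixed x, y, z axes, in that order (R = Rz(yaw) Ry(pitch) Rx(roll)).
In Python, from workcell import manip gives the robot as it stands. The module is installed in compiled form; this text tells all that it offers.
- The arm moves only by the shell command python3 -m creep 'ROWS' [FORCE]. ROWS is JSON, a list of rows, each a list of 7 numbers: the shift along the tool's x, y, z in cm, then the turn, a rotation vector about the tool's x, y, z in degrees, then the closure, from 0 (fully open) to 1 (shut). A call has 1 to 12 rows; each row shifts and turns the commanded pose from where the row before left it, along the tool's axes as they then stand; what a row does not reach is not made up. A row lasts 1/10 s, in which the tool goes at most 50 mm and 8.59 degrees, less where a joint would pass 70% of its speed; a pose out of reach is approached as far as the arm can. A call with a gripper value outside its range is refused whole. The fingers move at their own pace and stop on an object; FORCE is the grip in N (left out, the last holds). Time passes only in rows, so rows that do not move let the fingers close. It gives the time, the measured TCP pose, the force, the opening and the grip force at its end, in the units of the state.
- manip.get_obs(): the state, without advancing time (a new reading comes with each control period).
- manip.snapshot(name): name is "side" or "top"; returns a dict with "color" (480x640x3 uint8, red, green, blue), "fx", "fy", "cx", "cy" (pixels), "dist_coeffs" ([k1, k2, p1, p2, k3] as OpenCV has them; the pictures are not rectified), "pose" (4x4, takes a point from camera to world coordinates). Camera axes: x right, y down, z forward; pixel columns grow to the right and rows downward; lengths in mm; the calibration is good to about 2 mm. A picture is of the moment at which its call begins. There is no depth.
- manip.hand_in(): hands the job in; it is judged then, once.
Trained networks look in a picture, given as the dict that the camera call returned (one of the last four; its "shot" number tells which), for a name from the list of things; names that differ only in an ending like _2 or _b are one class to them, and where a whole thing is asked for, a point or a joint stands for the part that bears it (a point fixed in the world has none). Each returns a list of dicts, best first, with "score" (0 to 1); they miss things now and then, are a little off and sometimes report something else, mostly with a low value. They report only what shows in the picture. A call takes as long as a camera call. They do not tell look-alikes from the thing itself.
- manip.spot_in(query, picture): "location" ([column, row] in pixels, amid what is visible of it).
- manip.landmark_of(query, picture): "location" ([column, row] in pixels: a listed point, or the origin of a listed thing).
The state is a dict: "time_s": time; "joint_positions": joint angles; "joint_vel": joint speeds; "tau": joint torques, N m; "eef_pos": TCP position; "tcp_rot": TCP orientation; "contact_force": force on the tool from outside, world axes, zero at the start; "moment": the same for the moment, N m; "gripper_width": opening from 0.0 (shut) to 1.0 (fully open); "finger_force": force on a finger pad.
Only numpy, scipy, OpenCV 4.12 (cv2) and the standard library are available. Lean on these libraries where they do the work, as an engineer would, in place of code of your own. Each camera call takes 0.05 s, during which the arm holds its last target. There are 200 camera calls.

TASK

Check the thread of the folding shelf's wooden prop screw, which lies in its cradle on the sill: take the comb gauge with six wide-spaced teeth (not the eight-toothed one), set it astride the screw near the middle, feel along the screw until all its teeth drop fully home between the threads, and let go. Then check that it does not rock by pressing down gently with the fingertips on top of its back, with about 5 N, first close to the end with the ring and then close to the plain end. Leave the comb sitting flat in the threads, never press hard, and leave everything else where it stands.

Things in the scene. Friction and masses are not known exactly. Their poses are not given: they have to be found in the camera images.
- comb: The right gauge: bare aluminium comb, 0.14 kg, standing on its feet. A straight back, 84 mm long (x), 12 mm thick (y), 30 to 68 mm above the feet, carries six teeth 14 mm apart. A flat hanging ring 23 mm wide, 5 mm thick, sticks out of the +x end (centre x 51, z 64 mm); the -x end is plain. Origin: middle, at foot level; x along the back, z up. Either way round fits the screw.
- comb_teeth (a point): Inner apex of the comb's teeth, 27 mm above the feet. Teeth at x = +-7, +-21, +-35 mm, each 3.6 mm thick in x. Each is a 90-degree inverted V across y, 62 mm wide over the flat feet, astride the screw. Outside, teeth rise above z = 18 mm only within 19 mm of the middle plane, above 31 mm only under the back.
- comb_grip (a point): Middle of the comb's back, 54 mm above the feet: grip it here across the 12 mm thickness (comb y).
- comb_ring_end (a point): Top of the comb's back (68 mm above the feet), 30 mm from the middle towards the ring end, above the outer teeth: press here for the rocking check. Pressing on the ring itself would tip the comb.
- comb_plain_end (a point): Top of the comb's back (68 mm above the feet), 30 mm from the middle towards the plain end: press here for the second rocking check.
- fine_comb: The wrong gauge: like the comb (84 mm back, ring at the +x end) but with eight teeth 10 mm apart, which does not fit. Stands on the sill; leave it. Origin: middle, at foot level.
- cradle: Fixed dark wooden cradle: base 270 x 80 x 14 mm, two cork-topped side rails (14 mm wide, tops 41 mm high, centred at y = +-31 mm) for the comb's feet, two end blocks 22 mm thick (centred at x = +-116 mm, 62 mm high with their steel straps) holding a wooden screw. Origin: centre of underside; x along the screw, z up.
- screw_axis (a point): Middle of the screw's axis, 45 mm above the cradle's origin. Core 30 mm diameter; thread crests 44 mm diameter, 7.4 mm wide, 14 mm apart; grooves 6.6 mm wide, so a tooth has 1.5 mm play each side. Thread from x = -76 to 76 mm. The comb's teeth have its lead angle. The screw does not turn, nor slide. Screw and rails lie on springs and sink together 1 mm per 4 N.
- comb_home (a point): Where the comb's origin is when fully home in the threads (41 mm above the cradle's origin), all feet flat on the two rails, with 1.4 mm play across. Along x the grooves vary and are not told by any pose: standing on crests the comb's origin is 8.5 mm higher; a groove is met within 11 mm of sliding either way.
- jar: Bystander: glass jar with cork, 76 mm diameter, 115 mm high. Origin: centre of its foot.
- menorah: Bystander: wooden menorah, 300 mm wide (along its y), about 220 mm high, with nine steel cups. Origin: centre of its foot.
- dreidel: Bystander: white ceramic dreidel, a 34 mm cube with a point and a stem, lying on a steel coaster (100 mm diameter, 5 mm thick). Origin: centre of its underside.
Things that resemble listed ones, but are neither listed nor needed, are in the scene too. Leave any green or yellow look-alike of the comb alone.

How it is judged:
By the outcome, as a careful person would: the job done as asked, in the order asked, and still so for the second after the job is handed in, with the robot touching nothing.
It also fails if it takes over 67 s, if anything falls off the work surface, if the arm or the gripper's body presses on something with over 40 N, if the wrist force passes 120 N, or if a joint passes its speed limit or range.

## Working session

There is one attempt and no reset: what is moved stays moved. The work goes in short steps, Python scripts to look and compute and a shell command to move; the robot and the scene stay as the last step left them, time stands still between calls to the robot, and variables do not carry over. Pictures are saved under pics/ and viewed, at most 10 in all, crops included, and the job is handed in when it is done.

```bash
mkdir -p pics; cat > h.py <<'E'
import numpy as np, cv2
from workcell import manip
from scipy.spatial.transform import Rotation as R
def ray(p,uv):
    K=np.array([[p['fx'],0,p['cx']],[0,p['fy'],p['cy']],[0,0,1]],float)
    u=cv2.undistortPoints(np.array([[uv]],float),K,np.array(p['dist_coeffs'],float))[0,0]
    T=np.array(p['pose']); d=T[:3,:3]@np.array([u[0],u[1],1]); return T[:3,3],d/np.linalg.norm(d)
def onz(p,uv,z):
    o,d=ray(p,uv); return o+d*(z-o[2])/d[2]
def proj(p,X):
    K=np.array([[p['fx'],0,p['cx']],[0,p['fy'],p['cy']],[0,0,1]],float)
    T=np.linalg.inv(np.array(p['pose'])); rv=cv2.Rodrigues(T[:3,:3])[0]
    return cv2.projectPoints(np.array(X,float).reshape(-1,3),rv,T[:3,3],K,np.array(p['dist_coeffs'],float))[0][:,0]
def tri(p1,a,p2,b):
    o1,d1=ray(p1,a);o2,d2=ray(p2,b)
    A=np.stack([d1,-d2],1); s=np.linalg.lstsq(A,o2-o1,rcond=None)[0]
    x,y=o1+s[0]*d1,o2+s[1]*d2; return (x+y)/2,np.linalg.norm(x-y)
def save(p,n): cv2.imwrite('pics/'+n,p['color'][...,::-1])
E
python3 - <<'E'
from h import *
for n in('top','side'):
    p=manip.snapshot(n); save(p,n+'1.png'); print(n,np.round(p['pose'],2).tolist(),p['fx'])
    for q in('comb','fine_comb','cradle'):
        print(q,[(np.round(r['location']).tolist(),round(r['score'],2)) for r in manip.spot_in(q,p)])
    for q in('comb_grip','comb_ring_end','comb_plain_end','comb','fine_comb','screw_axis','cradle','comb_home','jar','menorah','dreidel'):
        print('L',q,[(np.round(r['location'],1).tolist(),round(r['score'],2)) for r in manip.landmark_of(q,p)])
o=manip.get_obs();print(o)
E
```

```text
top [[0.02, -1.0, 0.05, 490.34], [-1.0, -0.02, -0.02, 29.82], [0.02, -0.05, -1.0, 1584.81], [0.0, 0.0, 0.0, 1.0]] 581.0738243496236
comb [([468.0, 311.0], 0.83), ([465.0, 246.0], 0.81), ([418.0, 335.0], 0.73)]
fine_comb [([420.0, 222.0], 0.56)]
cradle [([285.0, 245.0], 0.62)]
L comb_grip [([420.3, 335.1], 0.88), ([473.1, 308.2], 0.68), ([470.6, 247.1], 0.58), ([426.5, 283.8], 0.57)]
L comb_ring_end [([422.2, 345.3], 0.82), ([422.1, 271.6], 0.6), ([474.5, 327.4], 0.59), ([482.2, 247.5], 0.57)]
L comb_plain_end [([475.9, 304.0], 0.91), ([440.7, 288.9], 0.83), ([456.4, 244.2], 0.79), ([417.9, 325.1], 0.71)]
L comb [([458.6, 246.3], 0.84), ([424.1, 282.0], 0.77), ([467.4, 312.8], 0.65), ([413.6, 332.2], 0.65)]
L fine_comb [([426.1, 285.9], 0.61)]
L screw_axis [([282.9, 239.5], 0.63), ([427.7, 284.2], 0.31)]
L cradle [([281.9, 241.6], 0.7), ([366.2, 295.4], 0.7)]
L comb_home [([284.9, 243.6], 0.92)]
L jar [([309.4, 170.2], 0.61)]
L menorah [([181.0, 275.0], 0.7)]
L dreidel [([365.5, 295.4], 0.49)]
side [[0.98, -0.13, 0.16, 366.13], [-0.2, -0.61, 0.77, -986.44], [-0.0, -0.78, -0.62, 887.74
[... 1035 characters left out ...]
.40419571,  0.52140204, -0.03627947,  1.59948457,  0.02120486,
        1.0211218 , -0.11275693]), 'joint_vel': array([ 8.16712391e-04, -1.91740736e-03,  1.01978766e-03, -7.99638593e-07,
        8.12359532e-04,  2.03374386e-03, -5.62574297e-04]), 'tau': array([ 4.45663445e-04, -9.26840687e+01,  1.97869085e+00, -3.70251381e+01,
        1.81414734e-02,  1.97576956e-03, -1.06679636e-05]), 'eef_pos': array([146.65647348, 607.54315419, 231.29527403]), 'tcp_rot': array([-3.14156282e+00,  1.63257452e-05,  2.90477664e+00]), 'contact_force': array([ 0.28547498, -0.43906141, -0.28594274]), 'moment': array([-0.00135839, -0.02369242,  0.02177286]), 'finger_force': 0.0, 'gripper_width': 1.000975653589626}
```

View pics/top1.png

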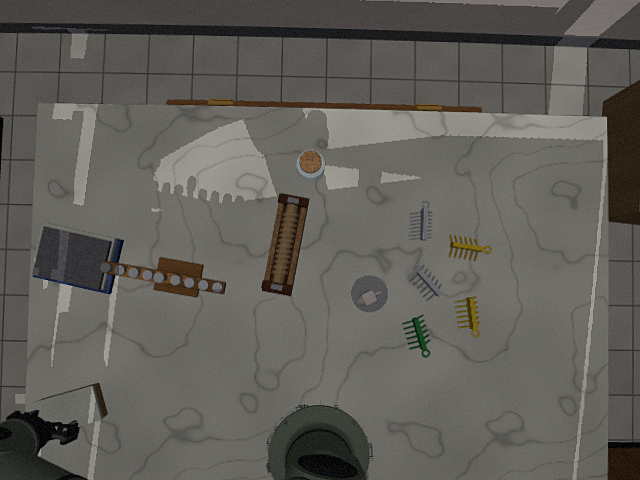

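View pics/side1.png

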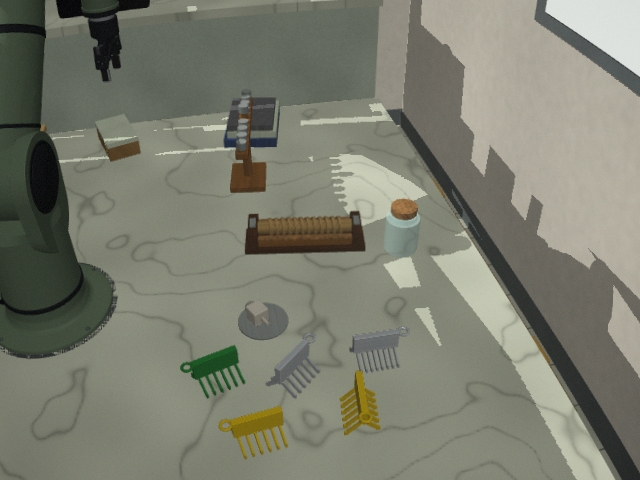

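The side view shows a green comb (217,367), yellow combs (254,423) and (356,404), and two bare grey combs at (294,368) and (378,345). In the top view the grey combs are at (427,283) and (421,222). Only the grey ones are candidates, so I'll count their teeth in a close crop.

```bash
python3 - <<'E'
import cv2,numpy as np
s=cv2.imread('pics/side1.png')[320:410,255:425]; t=cv2.imread('pics/top1.png')[195:310,395:455]
s=cv2.resize(s,None,fx=3.4,fy=3.4,interpolation=cv2.INTER_CUBIC)
t=cv2.resize(t,None,fx=3.5,fy=3.5,interpolation=cv2.INTER_CUBIC)
c=np.zeros((max(s.shape[0],t.shape[0]),s.shape[1]+t.shape[1],3),np.uint8)
c[:s.shape[0],:s.shape[1]]=s;c[:t.shape[0],s.shape[1]:]=t
print(c.shape);cv2.imwrite('pics/crop1.png',c)
E
```

```text
(402, 788, 3)
```

View pics/crop1.png

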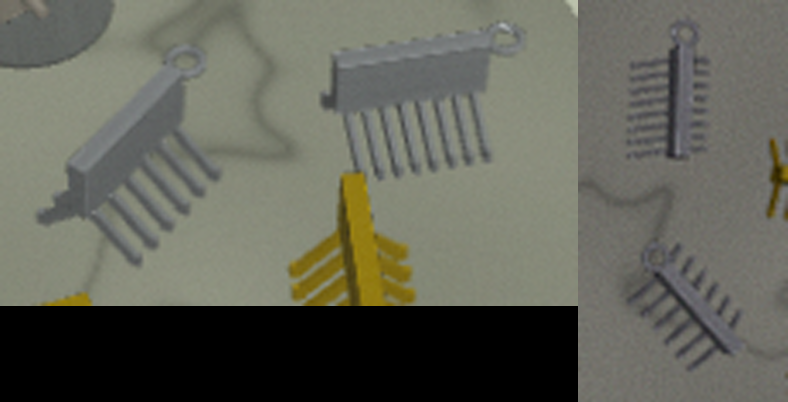

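The crop shows the left, diagonal grey comb with six widely spaced teeth: side (294,368), top (427,283). The right one (side 378,345; top 421,222) has about eight. I choose the diagonal one.

```bash
python3 - <<'E'
from h import *
import time
t=manip.snapshot('top'); s=manip.snapshot('side')
ct=lambda x,y:(395+(x-578+.5)/3.5-.5,195+(y+.5)/3.5-.5); cs=lambda x,y:(255+(x+.5)/3.4-.5,320+(y+.5)/3.4-.5)
r1=onz(t,ct(656,257),64);r2=onz(s,cs(184,60),64);print('ring',r1,r2,tri(t,ct(656,257),s,cs(184,60)))
p1=onz(t,ct(737,347),68);p2=onz(s,cs(78,163),68);print('plain',p1,p2)
for a,b in((r1,p1),(r2,p2)):
    d=(a-b)[:2];print(np.linalg.norm(d),'yaw',np.degrees(np.arctan2(d[1],d[0])),'mid',b[:2]+d/np.linalg.norm(d)*42)
print('cradle',tri(t,(282.9,239.5),s,(304.7,226.6)),onz(t,(282.9,239.5),45),onz(s,(304.7,226.6),45),onz(t,(281.9,241.6),0),onz(s,(305.3,241.7),0))
# cradle dark wood segmentation
for p,n,box in((t,'top',(250,185,325,305)),):
    im=p['color'].astype(int); x0,y0,x1,y1=box
    m=((im[...,0]-im[...,2])>18).astype(np.uint8); mm=np.zeros_like(m); mm[y0:y1,x0:x1]=m[y0:y1,x0:x1]
    c=max(cv2.findContours(mm,0,1)[0],key=cv2.contourArea); rc=cv2.minAreaRect(c); bx=cv2.boxPoints(rc); print(rc,bx.tolist())
    for z in(14,62):
        w=np.array([onz(p,b,z) for b in bx]);print(z,np.round(w,1).tolist(),[np.round(np.linalg.norm(w[i]-w[i-1]),1) for i in range(4)],w.mean(0))
E
python3 - <<'E'
import cv2,numpy as np
t=cv2.imread('pics/top1.png')[185:305,250:325];s=cv2.imread('pics/side1.png')[200:265,235:375]
t=cv2.resize(t,None,fx=4,fy=4,interpolation=cv2.INTER_CUBIC);s=cv2.resize(s,None,fx=3.5,fy=3.5,interpolation=cv2.INTER_CUBIC)
c=np.zeros((480,300+490,3),np.uint8);c[:,:300]=t;c[:s.shape[0],300:300+s.shape[1]]=s;cv2.imwrite('pics/crop2.png',c)
E
```

```text
ring [ 508.86250884 -249.83792178   64.        ] [ 508.73380186 -247.59627497   64.        ] (array([ 508.61194196, -249.43162297,   66.01765995]), np.float64(0.45708558882035877))
plain [ 442.55356662 -310.99317958   68.        ] [ 442.4102608  -308.60855323   68.        ]
90.20444210488287 yaw 42.684654859653484 mid [ 473.42760683 -282.51874121]
90.11831222237704 yaw 42.61153893134788 mid [ 473.32061249 -280.17353682]
cradle (array([574.55977916, 105.3530779 ,  38.77850228]), np.float64(7.770694583735609)) [578.05473236 104.49021836  45.        ] [569.17630228  97.67430007  45.        ] [574.82653876 109.26927613   0.        ] [5.70372344e+02 9.94893147e+01 1.13686838e-13]
((284.4737854003906, 244.1378631591797), (29.98471450805664, 98.60808563232422), 10.784297943115234) [[260.5208435058594, 289.7658996582031], [278.9715881347656, 192.89935302734375], [308.4267272949219, 198.50982666015625], [289.9759826660156, 295.3763732910156]]
14 [[443.1, 163.2, 14.0], [706.3, 119.5, 14.0], [692.7, 39.2, 14.0], [429.5, 83.6, 14.0]] [np.float64(80.7), np.float64(266.9), np.float64(81.4), np.float64(267.0)] [567.91854875 101.39990254  14.        ]
62 [[444.5, 159.1, 62.0], [699.7, 116.8, 62.0], [686.6, 39.0, 62.0], [431.4, 82.0, 62.0]] [np.float64(78.2), np.float64(258.7), np.float64(78.9), np.float64(258.8)] [565.54779956  99.21262678  62.        ]
```

View pics/crop2.png

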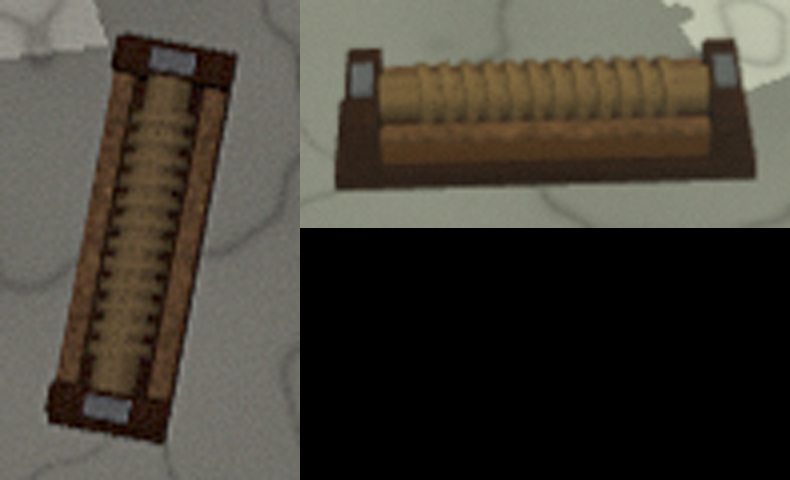

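Crop shows the cradle with strap tops at about top (293,200) and (277,287), the screw and rails clear. I'll fit cradle and comb poses by silhouette in both views.

```bash
cat > fit.py <<'E'
from h import *
from scipy.optimize import minimize
def box(x0,x1,y0,y1,z0,z1): return np.array([[x,y,z] for x in(x0,x1) for y in(y0,y1) for z in(z0,z1)],float)
CR=[box(-135,135,-40,40,0,14),box(-127,-105,-40,40,0,62),box(105,127,-40,40,0,62),box(-105,105,-38,38,14,41)]
th=np.linspace(0,2*np.pi,24)
CR.append(np.array([[x,22*np.cos(a),45+22*np.sin(a)] for x in(-76,76) for a in th]))
CB=[box(-42,42,-6,6,30,68),np.array([[51+11.5*np.cos(a),11.5*np.sin(a)*0,64+11.5*np.sin(a)] for a in th])]
def place(P,q,zb=0,s=1): # q x,y,yaw
    c,s_=np.cos(q[2]),np.sin(q[2]); return np.c_[c*P[:,0]-s_*P[:,1]+q[0], s_*P[:,0]+c*P[:,1]+q[1], P[:,2]+zb]
def render(p,parts,q,zb,x0,y0,w,h,S=4):
    m=np.zeros((h*S,w*S),np.uint8)
    for P in parts:
        u=(proj(p,place(P,q,zb))-[x0,y0]+.5)*S
        cv2.fillConvexPoly(m,cv2.convexHull(np.round(u*16).astype(np.int32)),255,shift=4)
    return cv2.resize(m,(w,h),interpolation=cv2.INTER_AREA)/255.
def fit(views,parts,q0,zb=0,sc=(3,3,.03)):
    f=lambda v:sum(np.abs(render(p,parts,np.array(q0)+v*np.array(sc),zb,*b)-m).sum() for p,m,b in views)
    r=minimize(f,np.zeros(3),method='Nelder-Mead',options=dict(initial_simplex=np.vstack([np.zeros(3),np.eye(3)])))
    return np.array(q0)+r.x*np.array(sc),r.fun
E
python3 - <<'E'
from fit import *
t=manip.snapshot('top'); s=manip.snapshot('side')
V=[]
for p,b in((t,(250,185,75,120)),(s,(235,200,140,65))):
    x,y,w,h=b; im=p['color'][y:y+h,x:x+w].astype(int); m=((im[...,0]-im[...,2])>(18)).astype(np.uint8)
    hard=((im.max(2)<60)).astype(np.uint8)|m
    n,l,st,_=cv2.connectedComponentsWithStats(m); k=1+np.argmax(st[1:,4]); 
    c=max(cv2.findContours((l==k).astype(np.uint8),0,1)[0],key=cv2.contourArea); mm=np.zeros_like(m); cv2.drawContours(mm,[c],-1,1,-1)
    V.append((p,mm.astype(float),b)); print(mm.sum())
q0=[569,101,np.radians(-9.4)]
for v in(V,V[:1],V[1:]):
    q,e=fit(v,CR,q0);print('cradle',np.round(q[:2],1),np.degrees(q[2]),e)
V2=[]
for p in(t,s):
    q0=[473.4,-281.3,np.radians(42.6)]
    u=np.vstack([proj(p,place(P,q0)) for P in CB]); x,y=np.floor(u.min(0)-6).astype(int);x1,y1=np.ceil(u.max(0)+6).astype(int)
    im=p['color'][y:y1,x:x1].astype(int); bb=im[...,2]-im[...,0]
    m=(bb>8).astype(np.uint8); print(m.shape,m.sum()); 
    V2.append((p,m.astype(float),(x,y,x1-x,y1-y)))
    cv2.imwrite('pics/m%d.png'%(p is s),m*255)
    for r in m: print(''.join('.#'[v] for v in r))
for v in(V2,V2[:1],V2[1:]):
    q,e=fit(v,CB,q0);print('comb',np.round(q[:2],1),np.degrees(q[2]),e)
E
```

```text
2873
4005
cradle [568.6 101.7] -9.552381723943654 646.4313725490196
cradle [568.6 100.7] -9.467477639113666 153.43529411764706
cradle [568.9 103.8] -9.565768944803077 447.7725490196078
(45, 42) 4
..........................................
..........................................
..........................................
..........................................
..........................................
..........................................
..........................................
..........................................
..........................................
..........................................
..........................................
..........................................
..........................................
..........................................
...............#..........................
..........................................
..........................................
..........................................
...................#......................
..........................................
..........................................
.
[... 3997 characters left out ...]
............
....................................................
....................................................
....................................................
....................................................
....................................................
....................................................
....................................................
....................................................
....................................................
....................................................
comb [ 616.7 -312.1] 218.41316046884697 4.0
comb [ 474.9 -280. ] 43.84089563470372 224.8235294117647
comb [ 459.3 -262.2] 82.83056536820516 357.6705882352941
```

```bash
cat > plan.py <<'E'
from h import *
def Rd(yaw): return R.from_euler('xyz',[180,0,yaw],degrees=True)
def rows(wps,g,start=None):
    """wps: (x,y,z,yawdeg[,n]); start from measured pose unless given"""
    o=manip.get_obs(); P=np.array(o['eef_pos'],float); Q=R.from_euler('xyz',o['tcp_rot'])
    if start is not None: P=np.array(start[:3],float);Q=Rd(start[3])
    for w in wps:
        n=int(w[4]); P0=P.copy(); Q0=Q; T=Rd(w[3]); rv=(Q0.inv()*T).as_rotvec()
        for i in range(1,n+1):
            tp=P0+(np.array(w[:3])-P0)*i/n; tq=Q0*R.from_rotvec(rv*i/n)
            d=np.round(Q.inv().apply(tp-P)/10,2); a=np.round(np.degrees((Q.inv()*tq).as_rotvec()),1)
            P=P+Q.apply(d*10); Q=Q*R.from_rotvec(np.radians(a)); print([float(v)+0. for v in np.r_[d,a,g]],end=',\n')
    print('->',P.round(1),np.degrees(Q.as_euler('xyz')).round(2))
def st():
    o=manip.get_obs();print(round(o['time_s'],2),np.round(o['eef_pos'],2),np.round(np.degrees(o['tcp_rot']),2),'F',np.round(o['contact_force'],2),'M',np.round(o['moment'],2),'w',round(o['gripper_width'],3),'f',round(o['finger_force'],2),'q',np.round(o['joint_positions'],2))
E
python3 - <<'E'
from plan import *
rows([(330,480,320,136,6),(500,250,320,108,6),(540,0,300,82,6),(510,-200,220,58,5),(473.4,-281.3,130,42.65,3)],0.3)
E
```

```text
[-3.47, -1.35, -1.48, 0.0, 0.0, 5.1, 0.3],
[-3.57, -1.03, -1.48, 0.0, 0.0, 5.0, 0.3],
[-3.66, -0.72, -1.48, 0.0, 0.0, 5.1, 0.3],
[-3.7, -0.4, -1.47, 0.0, 0.0, 5.1, 0.3],
[-3.72, -0.06, -1.48, 0.0, 0.0, 5.1, 0.3],
[-3.71, 0.27, -1.48, 0.0, 0.0, 5.0, 0.3],
[-4.7, -0.79, 0.0, 0.0, 0.0, 4.7, 0.3],
[-4.75, -0.41, 0.0, 0.0, 0.0, 4.6, 0.3],
[-4.77, -0.02, 0.0, 0.0, 0.0, 4.7, 0.3],
[-4.75, 0.37, 0.0, 0.0, 0.0, 4.7, 0.3],
[-4.71, 0.76, 0.0, 0.0, 0.0, 4.7, 0.3],
[-4.63, 1.14, 0.0, 0.0, 0.0, 4.6, 0.3],
[-4.17, -0.66, 0.33, 0.0, 0.0, 4.3, 0.3],
[-4.2, -0.34, 0.34, 0.0, 0.0, 4.4, 0.3],
[-4.22, -0.02, 0.33, 0.0, 0.0, 4.3, 0.3],
[-4.21, 0.3, 0.33, 0.0, 0.0, 4.4, 0.3],
[-4.17, 0.62, 0.34, 0.0, 0.0, 4.3, 0.3],
[-4.12, 0.94, 0.33, 0.0, 0.0, 4.3, 0.3],
[-4.04, -0.04, 1.6, 0.0, 0.0, 4.8, 0.3],
[-4.04, 0.3, 1.6, 0.0, 0.0, 4.8, 0.3],
[-3.99, 0.63, 1.6, 0.0, 0.0, 4.8, 0.3],
[-3.93, 0.97, 1.6, 0.0, 0.0, 4.8, 0.3],
[-3.83, 1.29, 1.6, 0.0, 0.0, 4.8, 0.3],
[-2.94, 0.4, 3.0, 0.0, 0.0, 5.1, 0.3],
[-2.9, 0.66, 3.0, 0.0, 0.0, 5.2, 0.3],
[-2.83, 0.92, 3.0, 0.0, 0.0, 5.1, 0.3],
-> [ 473.4 -281.3  130. ] [180.     0.    42.63]
```

```bash
python3 -m creep '[[-3.5,-1.4,-1.5,0,0,5,0.3],[-3.6,-1,-1.5,0,0,5,0.3],[-3.7,-0.7,-1.5,0,0,5,0.3],[-3.7,-0.4,-1.5,0,0,5,0.3],[-3.7,-0.1,-1.5,0,0,5,0.3],[-3.7,0.3,-1.5,0,0,5,0.3],[-4.7,-0.8,0,0,0,4.7,0.3],[-4.7,-0.4,0,0,0,4.7,0.3],[-4.8,0,0,0,0,4.7,0.3],[-4.7,0.4,0,0,0,4.7,0.3],[-4.7,0.8,0,0,0,4.7,0.3],[-4.6,1.1,0,0,0,4.7,0.3]]' 20
python3 - <<'E'
from plan import *
st()
rows([(540,0,300,82,6),(510,-200,220,58,5),(473.4,-281.3,130,42.65,3)],0.3)
E
```

```text
time_s: 2.9
eef_pos: [503.2, 250.9, 321.6]
tcp_rot: [3.141, -0.0, 1.886]
contact_force: [1.2, 1.1, 0.1]
gripper_width: 0.703
finger_force: 0.0
2.9 [503.18 250.87 321.57] [ 1.7997e+02 -2.0000e-02  1.0805e+02] F [1.22 1.08 0.06] M [0.08 0.02 0.03] w 0.703 f 0.0 q [-0.82  0.35  0.34  1.67 -0.13  1.15 -0.13]
[-4.17, -0.71, 0.36, 0.0, 0.0, 4.3, 0.3],
[-4.2, -0.4, 0.36, 0.0, 0.0, 4.4, 0.3],
[-4.23, -0.07, 0.35, 0.0, 0.0, 4.3, 0.3],
[-4.22, 0.24, 0.36, 0.0, 0.0, 4.4, 0.3],
[-4.19, 0.57, 0.36, 0.0, 0.0, 4.3, 0.3],
[-4.13, 0.87, 0.36, 0.0, 0.0, 4.3, 0.3],
[-4.05, -0.04, 1.6, 0.0, 0.0, 4.8, 0.3],
[-4.03, 0.3, 1.6, 0.0, 0.0, 4.8, 0.3],
[-4.0, 0.63, 1.59, 0.0, 0.0, 4.8, 0.3],
[-3.92, 0.97, 1.6, 0.0, 0.0, 4.8, 0.3],
[-3.84, 1.29, 1.6, 0.0, 0.0, 4.8, 0.3],
[-2.95, 0.4, 3.0, 0.0, 0.0, 5.1, 0.3],
[-2.89, 0.66, 3.0, 0.0, 0.0, 5.2, 0.3],
[-2.83, 0.92, 2.99, 0.0, 0.0, 5.1, 0.3],
-> [ 473.4 -281.3  130. ] [-1.800e+02 -3.000e-02  4.265e+01]
```

Tracks well.

```bash
python3 -m creep '[[-4.2,-0.7,0.4,0,0,4.3,0.3],[-4.2,-0.4,0.4,0,0,4.4,0.3],[-4.2,-0.1,0.4,0,0,4.3,0.3],[-4.2,0.2,0.4,0,0,4.4,0.3],[-4.2,0.6,0.4,0,0,4.3,0.3],[-4.1,0.9,0.4,0,0,4.3,0.3],[-4,0,1.6,0,0,4.8,0.3],[-4,0.3,1.6,0,0,4.8,0.3],[-4,0.6,1.6,0,0,4.8,0.3],[-3.9,1,1.6,0,0,4.8,0.3],[-3.8,1.3,1.6,0,0,4.8,0.3],[0,0,0,0,0,0,0.3]]'
python3 - <<'E'
from plan import *
st()
rows([(473.4,-281.3,130,42.65,3)],0.3)
E
```

```text
time_s: 4.1
eef_pos: [509.1, -201.8, 215.9]
tcp_rot: [-3.141, 0.003, 1.007]
contact_force: [-0.6, 0.8, 0.3]
gripper_width: 0.7
finger_force: 0.0
4.1 [ 509.13 -201.78  215.94] [-1.7994e+02  1.6000e-01  5.7700e+01] F [-0.65  0.77  0.32] M [ 0.06  0.05 -0.01] w 0.7 f 0.0 q [-0.17  0.48  0.61  1.84 -0.34  0.92  0.03]
[-2.87, 0.41, 2.87, 0.0, 0.1, 5.0, 0.3],
[-2.83, 0.66, 2.87, 0.0, 0.0, 5.0, 0.3],
[-2.75, 0.91, 2.87, 0.0, 0.1, 5.0, 0.3],
-> [ 473.4 -281.3  130. ] [-1.7996e+02 -3.0000e-02  4.2700e+01]
```

```bash
python3 -m creep '[[-2.9,0.4,2.9,0,0,5,0.3],[-2.8,0.7,2.9,0,0,5,0.3],[-2.7,0.9,2.8,0,0,5,0.3],[0,0,0,0,0,0,0.3],[0,0,0,0,0,0,0.3]]'
python3 - <<'E'
from plan import *
st()
rows([(473.4,-281.3,37,42.65,4)],0.3)
s=manip.snapshot('side');im=s['color'][270:410,225:425];cv2.imwrite('pics/pre.png',cv2.resize(im[...,::-1],None,fx=3.8,fy=3.8,interpolation=cv2.INTER_CUBIC))
E
```

```text
time_s: 4.6
eef_pos: [476.9, -276.5, 131.0]
tcp_rot: [-3.141, 0.0, 0.754]
contact_force: [1.1, 0.6, 0.8]
gripper_width: 0.698
finger_force: 0.0
4.6 [ 476.87 -276.54  131.02] [-1.7996e+02  3.0000e-02  4.3210e+01] F [1.08 0.6  0.79] M [0.01 0.04 0.03] w 0.698 f 0.0 q [ 0.01  0.62  0.59  1.91 -0.49  0.76  0.05]
[-0.14, 0.03, 2.35, 0.0, 0.0, 0.1, 0.3],
[-0.15, 0.03, 2.35, 0.0, 0.0, 0.2, 0.3],
[-0.14, 0.03, 2.35, 0.0, 0.0, 0.1, 0.3],
[-0.14, 0.03, 2.35, 0.0, 0.0, 0.2, 0.3],
-> [ 473.4 -281.3   37. ] [-1.7996e+02  3.0000e-02  4.2610e+01]
```

View pics/pre.png

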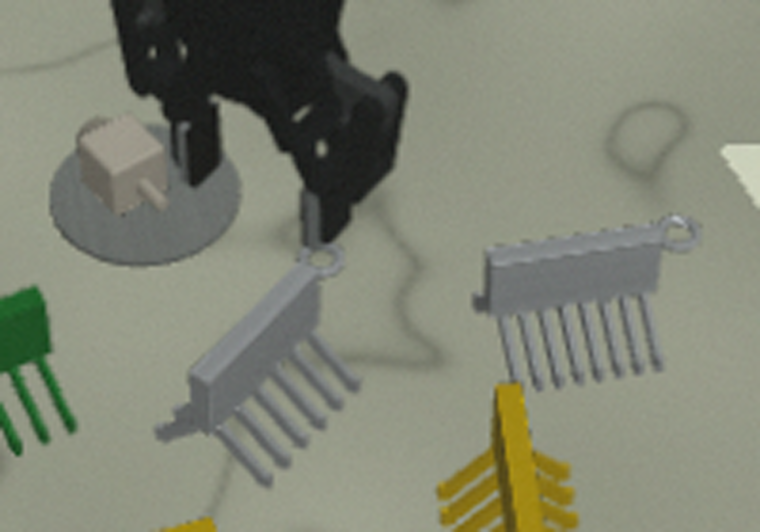

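The gripper stands above the six-toothed comb, fingers either side of its plane, nothing in the way of a straight descent.

```bash
python3 -m creep '[[-0.3,0.1,0,0,0,0.6,0.3],[-0.3,0,2.3,0,0,0,0.3],[0,0,2.4,0,0,0,0.3],[0,0,2.4,0,0,0,0.3],[0,0,2.3,0,0,0,0.3],[0,0,0,0,0,0,0.3],[0,0,0,0,0,0,0.3]]'
python3 - <<'E'
from plan import *
st()
rows([(473.4,-281.3,37,42.65,1)],0.3)
E
```

```text
time_s: 5.35
eef_pos: [473.9, -281.1, 38.2]
tcp_rot: [3.141, -0.0, 0.745]
contact_force: [-0.2, -0.5, 0.2]
gripper_width: 0.701
finger_force: 0.0
5.35 [ 473.89 -281.11   38.22] [ 1.7997e+02 -2.0000e-02  4.2660e+01] F [-0.19 -0.54  0.18] M [-0.03 -0.04 -0.  ] w 0.701 f 0.0 q [ 0.1   0.75  0.47  1.94 -0.6   0.58  0.14]
[-0.05, -0.02, 0.12, 0.0, 0.0, 0.0, 0.3],
-> [ 473.4 -281.3   37. ] [ 1.7997e+02 -2.0000e-02  4.2660e+01]
```

```bash
python3 -m creep '[[0,0,0.1,0,0,0,0.9],[0,0,0,0,0,0,1],[0,0,0,0,0,0,1],[0,0,0,0,0,0,1],[0,0,0,0,0,0,1],[0,0,0,0,0,0,1],[0,0,0,0,0,0,1],[0,0,0,0,0,0,1]]' 40
python3 - <<'E'
from plan import *
st()
E
```

```text
time_s: 6.15
eef_pos: [473.8, -281.2, 37.0]
tcp_rot: [3.141, -0.001, 0.744]
contact_force: [-0.8, 1.5, 9.0]
gripper_width: 0.138
finger_force: 39.7
6.15 [ 473.8  -281.21   37.02] [ 1.7996e+02 -4.0000e-02  4.2630e+01] F [-0.83  1.45  8.99] M [ 0.4   0.27 -0.03] w 0.138 f 39.73 q [ 0.1   0.76  0.46  1.95 -0.6   0.58  0.14]
```

```bash
python3 -m creep '[[0,0,-1,0,0,0,1],[0,0,-3,0,0,0,1],[0,0,-4,0,0,0,1],[0,0,-4,0,0,0,1],[0,0,-3,0,0,0,1],[0,0,0,0,0,0,1]]'
python3 - <<'E'
from plan import *
st()
rows([(568.6,101.7,190,-9.5,11)],1)
E
```

```text
time_s: 6.75
eef_pos: [474.7, -282.1, 190.4]
tcp_rot: [3.137, -0.003, 0.744]
contact_force: [-0.8, -0.6, -1.9]
gripper_width: 0.134
finger_force: 39.3
6.75 [ 474.65 -282.12  190.43] [ 1.7971e+02 -1.5000e-01  4.2620e+01] F [-0.78 -0.64 -1.86] M [-0.07 -0.02 -0.01] w 0.134 f 39.3 q [-0.04  0.54  0.66  1.86 -0.43  0.87  0.01]
[2.99, -1.99, 0.0, 0.0, 0.0, 4.7, 1.0],
[2.82, -2.23, 0.0, 0.0, -0.1, 4.8, 1.0],
[2.62, -2.45, 0.0, 0.1, 0.0, 4.7, 1.0],
[2.41, -2.67, 0.0, 0.0, 0.0, 4.8, 1.0],
[2.18, -2.85, 0.0, 0.0, 0.0, 4.7, 1.0],
[1.94, -3.03, 0.0, 0.0, 0.0, 4.7, 1.0],
[1.69, -3.17, 0.01, 0.0, -0.1, 4.8, 1.0],
[1.41, -3.3, -0.01, 0.0, 0.0, 4.7, 1.0],
[1.14, -3.41, 0.0, 0.1, 0.0, 4.7, 1.0],
[0.85, -3.49, 0.01, 0.0, 0.0, 4.8, 1.0],
[0.56, -3.55, 0.0, 0.0, -0.1, 4.7, 1.0],
-> [568.6 101.7 190. ] [-1.80e+02  3.00e-02 -9.48e+00]
```

Fz = −1.9 N confirms the comb is lifted (0.14 kg ≈ 1.4 N).

```bash
python3 -m creep '[[3,-2,0,0,0,4.7,1],[2.8,-2.2,0,0,0,4.8,1],[2.6,-2.5,0,0.1,0,4.7,1],[2.4,-2.7,0,0,0,4.8,1],[2.2,-2.9,0,0,0,4.7,1],[1.9,-3,0,0,0,4.7,1],[1.7,-3.2,0,0,0,4.8,1],[1.4,-3.3,0,0,0,4.7,1],[1.1,-3.4,0,0.1,0,4.7,1],[0.9,-3.5,0,0,0,4.8,1],[0.6,-3.5,0,0,0,4.7,1],[0,0,0,0,0,0,1]]'
python3 - <<'E'
from plan import *
st()
rows([(568.6,101.7,130,-9.5,2)],1)
E
```

```text
time_s: 7.95
eef_pos: [566.9, 108.0, 185.7]
tcp_rot: [-3.138, 0.003, -0.162]
contact_force: [-1.0, -0.5, -1.7]
gripper_width: 0.133
finger_force: 39.3
7.95 [566.89 108.01 185.67] [-1.7982e+02  1.5000e-01 -9.2700e+00] F [-1.01 -0.47 -1.71] M [-0.01  0.    0.02] w 0.133 f 39.3 q [-0.88  0.7   0.93  1.8  -0.67  0.99 -1.41]
[0.14, 0.31, 2.78, -0.1, 0.1, 0.1, 1.0],
[0.14, 0.3, 2.78, -0.1, 0.1, 0.1, 1.0],
-> [568.6 101.7 130. ] [ 1.7998e+02 -5.0000e-02 -9.4700e+00]
```

```bash
python3 -m creep '[[0.1,0.3,2.8,-0.1,0.1,0.1,1],[0.1,0.3,2.8,-0.1,0.1,0.1,1],[0,0,0,0,0,0,1],[0,0,0,0,0,0,1],[0,0,0,0,0,0,1]]'
python3 - <<'E'
from plan import *
st()
rows([(568.6,101.7,130,-9.5,1)],1)
s=manip.snapshot('side');im=s['color'][140:270,225:395];cv2.imwrite('pics/over.png',cv2.resize(im[...,::-1],None,fx=4.5,fy=4.5,interpolation=cv2.INTER_CUBIC))
t=manip.snapshot('top')
for q in('comb_grip','comb_ring_end','comb_plain_end','screw_axis','cradle','comb_home'):
  for p in(s,t):
    print(q,[(np.round(r['location'],1).tolist(),round(r['score'],2)) for r in manip.landmark_of(q,p)][:2])
for a in(s,t):print(proj(a,[568.6,101.7,93]).round(1))
E
```

```text
time_s: 8.45
eef_pos: [568.2, 96.6, 132.0]
tcp_rot: [-3.142, -0.003, -0.169]
contact_force: [-1.1, -0.9, -0.5]
gripper_width: 0.131
finger_force: 39.3
8.45 [568.16  96.61 132.05] [-180.     -0.18   -9.68] F [-1.09 -0.89 -0.52] M [ 0.02 -0.01  0.05] w 0.131 f 39.26 q [-0.83  0.76  0.86  1.85 -0.74  0.89 -1.35]
[-0.04, -0.51, 0.2, 0.0, -0.2, -0.2, 1.0],
-> [568.6 101.7 130. ] [-1.80e+02  2.00e-02 -9.48e+00]
comb_grip [([215.0, 359.0], 0.87), ([258.4, 419.6], 0.72)]
comb_grip [([469.2, 246.6], 0.89), ([418.2, 337.0], 0.61)]
comb_ring_end [([195.2, 360.6], 0.96), ([236.8, 416.0], 0.9)]
comb_ring_end [([422.6, 344.0], 0.67), ([475.6, 324.8], 0.62)]
comb_plain_end [([357.1, 377.4], 0.81), ([228.3, 350.8], 0.74)]
comb_plain_end [([416.4, 325.4], 0.92), ([473.4, 303.4], 0.89)]
screw_axis [([302.0, 225.7], 0.55)]
screw_axis []
cradle [([303.3, 240.5], 0.88), ([246.2, 174.3], 0.73)]
cradle [([367.3, 296.3], 0.42)]
comb_home [([300.8, 224.8], 0.98)]
comb_home []
[[303.8 208.2]]
[[283.  242.1]]
```

View pics/over.png

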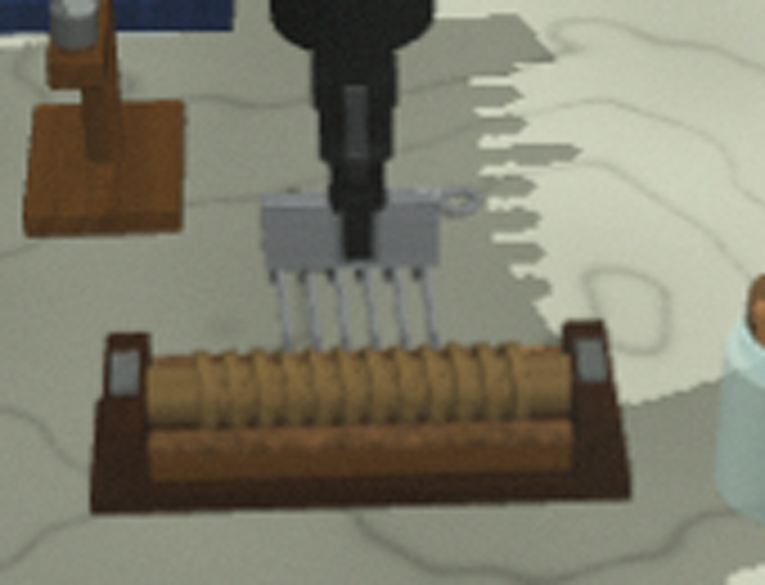

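Six teeth, ring toward the jar, comb above the middle of the screw; back spans crop x 262–438, ring at (460,203). I'll check the in-hand offset using the ring.

```bash
python3 - <<'E'
from plan import *
st()
s=manip.snapshot('side')
c=lambda x,y:(225+(x+.5)/4.5-.5,140+(y+.5)/4.5-.5)
o=manip.get_obs();P=o['eef_pos'];zb=P[2]-37;yaw=o['tcp_rot'][2];ex=np.array([np.cos(yaw),np.sin(yaw)]);ey=np.array([-ex[1],ex[0]])
for n,w,z in(('ring',c(460,203),64),('ringright',c(483,203),64),('back right-bottom',c(438,268),30),('back left bottom',c(264,268),30)):
    X=onz(s,w,zb+z)[:2]-P[:2];print(n,(X@ex).round(1),(X@ey).round(1))
rows([(568.6,102.2,112,-9.5,3)],1)
E
```

```text
9.15 [567.62  96.77 130.75] [ 1.7997e+02 -1.1000e-01 -9.6700e+00] F [ 0.   -0.17 -1.1 ] M [-0.02 -0.    0.01] w 0.138 f 39.26 q [-0.83  0.76  0.86  1.85 -0.74  0.88 -1.35]
ring 49.8 -1.6
ringright 60.6 -2.0
back right-bottom 39.3 -6.1
back left bottom -44.0 -2.5
[0.0, -0.19, 0.62, 0.0, 0.0, -0.1, 1.0],
[0.0, -0.18, 0.63, 0.0, -0.1, 0.0, 1.0],
[0.0, -0.19, 0.62, 0.0, 0.0, -0.1, 1.0],
-> [568.6 102.2 112. ] [ 1.7997e+02 -1.0000e-02 -9.4700e+00]
```

```bash
python3 -m creep '[[0.1,-0.3,0.8,0,0,-0.2,1],[0,-0.3,1,0,0,0,1],[0,0,1,0,0,0,1],[0,0,0.8,0,0,0,1],[0,0,0,0,0,0,1],[0,0,0,0,0,0,1],[0,0,0,0,0,0,1]]'
python3 -c "
from plan import *
st()"
```

```text
time_s: 9.9
eef_pos: [569.9, 102.3, 95.0]
tcp_rot: [3.141, -0.002, -0.165]
contact_force: [-0.2, -0.6, -1.0]
gripper_width: 0.132
finger_force: 39.3
9.9 [569.86 102.35  95.04] [ 1.7997e+02 -1.4000e-01 -9.4800e+00] F [-0.19 -0.6  -1.  ] M [-0.03 -0.01  0.02] w 0.132 f 39.3 q [-0.8   0.8   0.81  1.86 -0.78  0.83 -1.32]
```

```bash
for i in 1 ; do python3 -m creep '[[0,0,0.2,0,0,0,1],[0,0,0.2,0,0,0,1],[0,0,0.2,0,0,0,1],[0,0,0,0,0,0,1],[0,0,0,0,0,0,1]]'; done; python3 -c "
from plan import *
st()"; python3 -m creep '[[0,0,0.2,0,0,0,1],[0,0,0,0,0,0,1],[0,0,0,0,0,0,1]]';python3 -c "
from plan import *
st()"
```

```text
time_s: 10.4
eef_pos: [569.7, 102.4, 88.7]
tcp_rot: [3.141, -0.002, -0.165]
contact_force: [0.1, 0.2, -1.9]
gripper_width: 0.132
finger_force: 39.4
10.4 [569.69 102.42  88.73] [ 1.7997e+02 -1.1000e-01 -9.4700e+00] F [ 0.14  0.2  -1.91] M [-0.02 -0.01 -0.06] w 0.132 f 39.44 q [-0.8   0.81  0.8   1.86 -0.79  0.82 -1.31]
time_s: 10.7
eef_pos: [569.9, 102.2, 86.9]
tcp_rot: [3.141, -0.002, -0.166]
contact_force: [0.9, -2.2, 3.3]
gripper_width: 0.136
finger_force: 40.1
10.7 [569.86 102.16  86.92] [ 1.7996e+02 -1.4000e-01 -9.4800e+00] F [ 0.86 -2.21  3.27] M [-0.6   0.07  0.07] w 0.136 f 40.05 q [-0.8   0.81  0.8   1.87 -0.8   0.81 -1.31]
```

Contact: about 5 N up and a small −y push, so the comb is ~0.5 mm too far toward +y. I'll shift it and slide along +x in small steps, feeling for the drop.

```bash
python3 -m creep '[[0,0.05,0,0,0,0,1],[0,0,0,0,0,0,1],[0,0,0,0,0,0,1]]';for i in 1 ; do python3 -m creep '[[0.1,0,0,0,0,0,1],[0,0,0,0,0,0,1]]';python3 -m creep '[[0.1,0,0,0,0,0,1],[0,0,0,0,0,0,1]]';python3 -m creep '[[0.1,0,0,0,0,0,1],[0,0,0,0,0,0,1]]'; python3 -m creep '[[0.1,0,0,0,0,0,1],[0,0,0,0,0,0,1]]';done | egrep 'pos|force: \['
```

```text
time_s: 11.0
eef_pos: [569.7, 101.8, 86.8]
tcp_rot: [3.141, -0.002, -0.165]
contact_force: [1.0, -2.2, 2.1]
gripper_width: 0.135
finger_force: 39.9
eef_pos: [570.4, 101.7, 86.7]
contact_force: [-2.4, -1.9, 2.8]
eef_pos: [571.5, 101.5, 86.7]
contact_force: [-1.7, -3.1, 1.6]
eef_pos: [572.6, 101.5, 86.7]
contact_force: [-1.4, -2.6, 0.5]
eef_pos: [573.7, 101.3, 86.8]
contact_force: [-1.0, -2.0, 1.1]
```

```bash
(python3 -m creep '[[0.1,0.1,0.05,0,0,0,1],[0,0,0,0,0,0,1],[0,0,0,0,0,0,1]]';python3 -m creep '[[0.1,0,0,0,0,0,1],[0,0,0,0,0,0,1]]';python3 -m creep '[[0.1,0,0,0,0,0,1],[0,0,0,0,0,0,1]]'; python3 -m creep '[[0.1,0,0,0,0,0,1],[0,0,0,0,0,0,1]]')| egrep 'pos|force: \['
```

```text
eef_pos: [574.6, 100.3, 86.3]
contact_force: [0.7, -0.3, -1.1]
eef_pos: [575.4, 100.2, 86.3]
contact_force: [-0.3, 1.1, 0.4]
eef_pos: [576.4, 100.0, 86.2]
contact_force: [-1.3, 1.0, -0.8]
eef_pos: [577.5, 99.5, 86.3]
contact_force: [-0.5, 0.3, -1.3]
```

```bash
(python3 -m creep '[[0,0,0.1,0,0,0,1],[0,0,0,0,0,0,1],[0,0,0,0,0,0,1]]';python3 -m creep '[[0,0,0.1,0,0,0,1],[0,0,0,0,0,0,1],[0,0,0,0,0,0,1]]')| egrep 'pos|force: \['
```

```text
eef_pos: [577.3, 99.6, 85.2]
contact_force: [0.2, 0.3, -1.2]
eef_pos: [577.3, 99.7, 84.2]
contact_force: [0.7, -1.0, -1.0]
```

```bash
(python3 -m creep '[[0,0,0.1,0,0,0,1],[0,0,0.1,0,0,0,1],[0,0,0,0,0,0,1],[0,0,0,0,0,0,1]]';python3 -m creep '[[0,0,0.1,0,0,0,1],[0,0,0.1,0,0,0,1],[0,0,0,0,0,0,1],[0,0,0,0,0,0,1]]')| egrep 'pos|force: \['
```

```text
eef_pos: [577.3, 99.7, 82.3]
contact_force: [-0.1, -1.1, -2.3]
eef_pos: [577.3, 99.6, 80.2]
contact_force: [0.2, 0.4, -1.5]
```

In the grooves. Continue down to the rails.

```bash
(python3 -m creep '[[0,0,0.1,0,0,0,1],[0,0,0,0,0,0,1],[0,0,0,0,0,0,1]]';python3 -m creep '[[0,0,0.1,0,0,0,1],[0,0,0,0,0,0,1],[0,0,0,0,0,0,1]]';python3 -m creep '[[0,0,0.05,0,0,0,1],[0,0,0,0,0,0,1],[0,0,0,0,0,0,1]]'; python3 -c "
from plan import *
st()")| egrep 'pos|force: \[|M'
```

```text
eef_pos: [577.3, 99.7, 79.2]
contact_force: [-0.0, -0.1, -1.4]
eef_pos: [577.4, 99.7, 78.3]
contact_force: [0.3, 0.2, -1.2]
eef_pos: [577.4, 99.7, 77.8]
contact_force: [-0.5, 0.3, 1.3]
15.0 [577.4   99.67  77.82] [ 1.7997e+02 -1.2000e-01 -9.4700e+00] F [-0.49  0.26  1.34] M [-0.01 -0.03  0.01] w 0.136 f 39.46 q [-0.78  0.83  0.78  1.85 -0.81  0.81 -1.3 ]
```

```bash
python3 -m creep '[[0,0,0.03,0,0,0,1],[0,0,0,0,0,0,0.85],[0,0,0,0,0,0,0.8],[0,0,0,0,0,0,0.7],[0,0,0,0,0,0,0.6],[0,0,0,0,0,0,0.6],[0,0,0,0,0,0,0.6]]'
python3 - <<'E'
from plan import *
st()
s=manip.snapshot('side');im=s['color'][160:270,225:385];cv2.imwrite('pics/home.png',cv2.resize(im[...,::-1],None,fx=4.8,fy=4.8,interpolation=cv2.INTER_CUBIC))
E
```

```text
time_s: 15.7
eef_pos: [577.4, 99.7, 77.5]
tcp_rot: [3.141, -0.002, -0.165]
contact_force: [0.5, 0.2, 0.8]
gripper_width: 0.403
finger_force: 0.0
15.7 [577.36  99.67  77.48] [ 1.7997e+02 -1.2000e-01 -9.4700e+00] F [0.51 0.2  0.8 ] M [-0.02 -0.02 -0.  ] w 0.403 f 0.0 q [-0.78  0.83  0.78  1.85 -0.81  0.81 -1.3 ]
```

View pics/home.png

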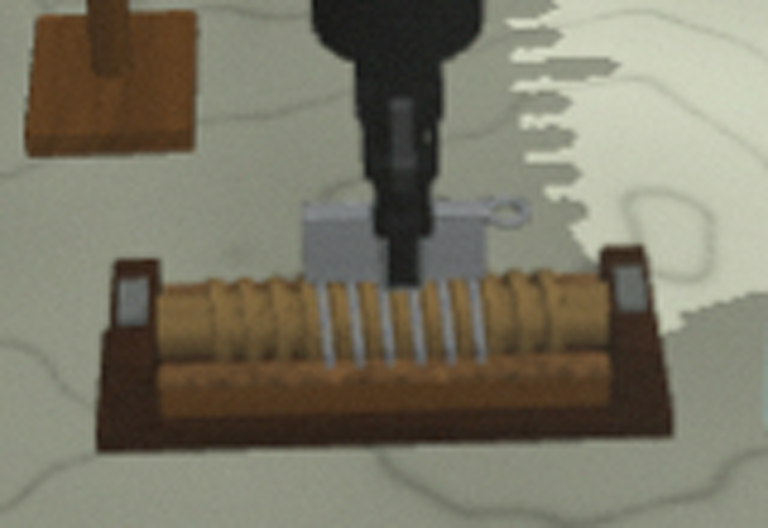

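All six teeth sit in the grooves, feet on the rail, comb back spanning crop x 304–488 (centre 396; finger at 402, so the comb centre is about 2.5 mm toward the plain end from the TCP). Retreat upward, shut the fingers, go over the ring end.

```bash
python3 -m creep '[[0,0,-0.5,0,0,0,0.6],[0,0,-1.5,0,0,0,0.6],[0,0,-2,0,0,0,0.6],[0,0,-1.3,0,0,0,0.6],[0,0,0,0,0,0,1],[1,0,0,0,0,0,1],[1.65,0,0,0,0,0,1],[0,0,0,0,0,0,1],[0,0,0,0,0,0,1],[0,0,0,0,0,0,1],[0,0,0,0,0,0,1]]' 20
python3 - <<'E'
from plan import *
st()
ex=np.array([np.cos(np.radians(-9.5)),np.sin(np.radians(-9.5))]);c=np.array([577.36,99.67])-2.5*ex
print(c,c+29*ex,c-29*ex)
rows([(*(c+29*ex),116,-9.5,1)],1)
E
```

```text
time_s: 16.85
eef_pos: [603.1, 95.4, 130.3]
tcp_rot: [3.141, -0.002, -0.165]
contact_force: [0.2, 0.8, -1.0]
gripper_width: -0.003
finger_force: 0.0
16.85 [603.06  95.41 130.35] [ 1.7997e+02 -9.0000e-02 -9.4700e+00] F [ 0.22  0.84 -0.96] M [ 0.02  0.02 -0.04] w -0.003 f 0.0 q [-0.78  0.8   0.85  1.76 -0.74  0.93 -1.36]
[574.894286   100.08261901] [603.49656844  95.29623844] [546.29200355 104.86899958]
[0.04, 0.0, 1.43, 0.0, -0.1, 0.0, 1.0],
-> [603.5  95.3 116. ] [ 1.7997e+02  1.0000e-02 -9.4700e+00]
```

```bash
(python3 -m creep '[[0,0,1,0,0,0,1],[0,0,0.9,0,0,0,1],[0,0,0,0,0,0,1],[0,0,0,0,0,0,1]]';python3 -m creep '[[0,0,0.05,0,0,0,1],[0,0,0.05,0,0,0,1],[0,0,0,0,0,0,1],[0,0,0,0,0,0,1]]';python3 -m creep '[[0,0,0.05,0,0,0,1],[0,0,0.05,0,0,0,1],[0,0,0,0,0,0,1],[0,0,0,0,0,0,1]]')| egrep 'pos|force: \['
```

```text
eef_pos: [603.3, 95.2, 111.2]
contact_force: [0.2, 0.3, -0.5]
eef_pos: [603.5, 95.4, 110.6]
contact_force: [-0.2, -0.7, 0.6]
eef_pos: [603.5, 95.3, 109.5]
contact_force: [0.5, -0.5, 0.1]
```

```bash
(python3 -m creep '[[0,0,0.05,0,0,0,1],[0,0,0,0,0,0,1],[0,0,0,0,0,0,1]]';python3 -m creep '[[0,0,0.05,0,0,0,1],[0,0,0,0,0,0,1],[0,0,0,0,0,0,1]]')| egrep 'pos|force: \['
```

```text
eef_pos: [603.4, 95.3, 109.0]
contact_force: [0.4, -0.4, 0.3]
eef_pos: [603.5, 95.3, 108.6]
contact_force: [-0.2, 0.1, 0.8]
```

```bash
(python3 -m creep '[[0,0,0.05,0,0,0,1],[0,0,0,0,0,0,1],[0,0,0,0,0,0,1]]';python3 -m creep '[[0,0,0.05,0,0,0,1],[0,0,0,0,0,0,1],[0,0,0,0,0,0,1]]')| egrep 'pos|force: \['
```

```text
eef_pos: [603.5, 95.3, 108.1]
contact_force: [-0.5, -0.2, 2.8]
eef_pos: [603.5, 95.3, 107.6]
contact_force: [0.4, 0.3, 4.8]
```

```bash
(python3 -m creep '[[0,0,0.01,0,0,0,1],[0,0,0,0,0,0,1],[0,0,0,0,0,0,1]]';python3 -m creep '[[0,0,0,0,0,0,1],[0,0,0,0,0,0,1],[0,0,0,0,0,0,1]]';python3 -m creep '[[0,0,0,0,0,0,1],[0,0,0,0,0,0,1]]')| egrep 'pos|force: \['
```

```text
eef_pos: [603.5, 95.3, 107.5]
contact_force: [0.6, 0.5, 4.9]
eef_pos: [603.5, 95.3, 107.5]
contact_force: [-0.3, 0.0, 5.3]
eef_pos: [603.5, 95.3, 107.5]
contact_force: [0.2, 0.1, 4.9]
```

About 5 N, held ~1 s, stiffness matching the springs (no rocking). Now the plain end.

```bash
python3 -m creep '[[0,0,-0.3,0,0,0,1],[0,0,-0.7,0,0,0,1],[0,0,-0.6,0,0,0,1],[-1.5,0,0,0,0,0,1],[-2.2,0,0,0,0,0,1],[-2.1,0,0,0,0,0,1],[0,0,0,0,0,0,1],[0,0,0.6,0,0,0,1],[0,0,0.6,0,0,0,1],[0,0,0,0,0,0,1],[0,0,0,0,0,0,1],[0,0,0,0,0,0,1]]'
python3 -c "
from plan import *
st();rows([(546.3,104.9,109,-9.5,1)],1)"
```

```text
time_s: 21.25
eef_pos: [546.5, 104.6, 111.3]
tcp_rot: [3.141, -0.002, -0.166]
contact_force: [0.3, -0.7, -0.2]
gripper_width: -0.002
finger_force: 0.0
21.25 [546.49 104.59 111.33] [ 1.7996e+02 -1.2000e-01 -9.4900e+00] F [ 0.28 -0.7  -0.24] M [ 0.    0.01 -0.04] w -0.002 f 0.0 q [-0.85  0.76  0.84  1.91 -0.77  0.82 -1.33]
[-0.02, -0.03, 0.23, 0.0, -0.1, 0.0, 1.0],
-> [546.3 104.9 109. ] [ 1.7996e+02 -2.0000e-02 -9.4900e+00]
```

```bash
(python3 -m creep '[[0,0,0.1,0,0,0,1],[0,0,0.1,0,0,0,1],[0,0,0,0,0,0,1],[0,0,0,0,0,0,1]]';python3 -m creep '[[0,0,0.05,0,0,0,1],[0,0,0,0,0,0,1],[0,0,0,0,0,0,1]]';python3 -m creep '[[0,0,0.05,0,0,0,1],[0,0,0,0,0,0,1],[0,0,0,0,0,0,1]]')| egrep 'pos|force: \['
```

```text
eef_pos: [546.2, 104.9, 109.3]
contact_force: [-0.4, -0.8, -0.4]
eef_pos: [546.2, 104.9, 108.8]
contact_force: [0.2, -0.0, 0.9]
eef_pos: [546.2, 104.9, 108.4]
contact_force: [-0.1, 0.6, 3.5]
```

```bash
(python3 -m creep '[[0,0,0.04,0,0,0,1],[0,0,0,0,0,0,1],[0,0,0,0,0,0,1]]';python3 -m creep '[[0,0,0,0,0,0,1],[0,0,0,0,0,0,1],[0,0,0,0,0,0,1]]')| egrep 'pos|force: \['
```

```text
eef_pos: [546.3, 104.9, 108.0]
contact_force: [-1.1, 1.2, 3.4]
eef_pos: [546.3, 104.9, 107.9]
contact_force: [-1.0, 0.6, 4.0]
```

```bash
(python3 -m creep '[[0,0,0.03,0,0,0,1],[0,0,0,0,0,0,1],[0,0,0,0,0,0,1]]';python3 -m creep '[[0,0,0,0,0,0,1],[0,0,0,0,0,0,1],[0,0,0,0,0,0,1]]';python3 -m creep '[[0,0,0,0,0,0,1],[0,0,0,0,0,0,1],[0,0,0,0,0,0,1]]')| egrep 'pos|force: \['
```

```text
eef_pos: [546.3, 104.9, 107.6]
contact_force: [-0.6, 0.2, 4.5]
eef_pos: [546.2, 104.9, 107.6]
contact_force: [-0.9, 0.2, 4.5]
eef_pos: [546.2, 104.9, 107.6]
contact_force: [-1.3, 1.5, 5.0]
```

Held at ~5 N. Retreat upward and look.

```bash
python3 -m creep '[[0,0,-0.3,0,0,0,1],[0,0,-1,0,0,0,1],[0,0,-3,0,0,0,1],[0,0,-4,0,0,0,1],[0,0,-4,0,0,0,1],[0,0,0,0,0,0,1],[0,0,0,0,0,0,1]]'
python3 - <<'E'
from plan import *
st()
s=manip.snapshot('side');im=s['color'][160:270,225:385];cv2.imwrite('pics/end.png',cv2.resize(im[...,::-1],None,fx=4.8,fy=4.8,interpolation=cv2.INTER_CUBIC))
E
```

```text
time_s: 24.45
eef_pos: [546.1, 105.2, 231.5]
tcp_rot: [-3.141, -0.003, -0.165]
contact_force: [0.7, -0.1, -1.1]
gripper_width: -0.001
finger_force: 0.0
24.45 [546.11 105.18 231.5 ] [-1.7997e+02 -1.7000e-01 -9.4500e+00] F [ 0.67 -0.13 -1.06] M [-0.    0.    0.08] w -0.001 f 0.0 q [-0.96  0.62  1.    1.82 -0.6   1.04 -1.46]
```

View pics/end.png

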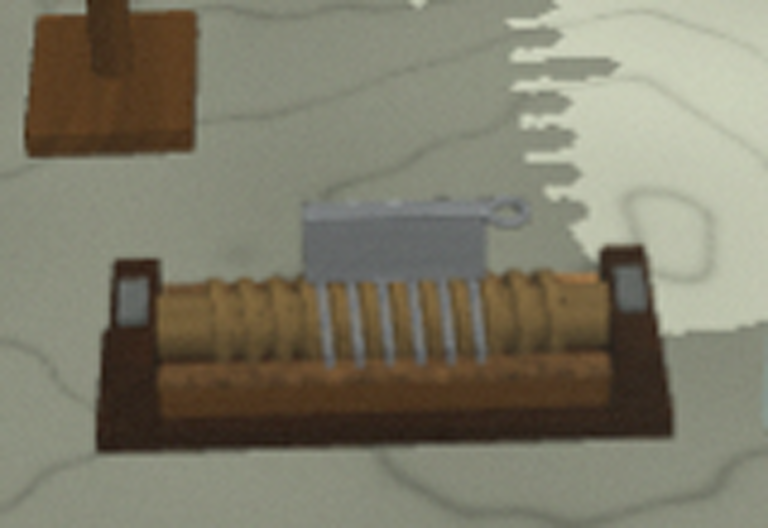

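The comb (crop x 304–488) sits flat, all six teeth home, gripper clear.

```bash
python3 -c "
from workcell import manip
print(manip.hand_in())"
```

```text
the job is handed in; nothing more can be done
None
```

The six-toothed comb sits flat with all its teeth home in the screw's threads, slightly off the middle towards the ring end; it was pressed with about 5 N near the ring end and then near the plain end without rocking, nothing else was touched, and the job is handed in at about 24.5 s on the robot's clock.

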